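# Square up a swivel bench vice and lock its base

### The arm

A 6-joint arm with a two-finger parallel gripper is mounted at the origin on the work surface. World frame = base frame: x ahead of the robot, y to its left, z up, the work surface at z = 0. Lengths are in m, angles in degrees, forces in N, time in s.
With the tool pointing down it reaches from about 0.3 to 0.75 m from the base axis. Payload 8.5 kg.
Tool frame: the origin (TCP) lies on the centre line of the jaws, within the pads' length; the fingertips stand 17 mm ahead of it and the grasp point (between the pads) lies 2 mm behind it (env.tip_extent is the distance from the TCP to the fingertips, in m); z points along the fingers, y is the direction in which the jaws open and shut (so a half turn about z gives the same grasp; the last joint's range is limited). The gripper opens to 85 mm and grips with 20 to 120 N. Pads are 22 mm wide; open, the fingers measure 114 mm over their backs; the gripper's body (76 mm by 85 mm) begins 54 mm behind the grasp point. The pads swing forward as they close: fully open they stand 13 mm farther back than shut.
Start: joints at [-78.684, 21.807, 74.336, -0, 83.858, -12.336], TCP at [0.221, -0.504, 0.248] pointing down, gripper open.
Joint ranges: [-178.18, 178.18], [-50.72, 133.34], [12.68, 142.11], [-81.47, 261.47], [9.98, 163.14], [-165.26, 165.26]. Speed limits (degrees/s): [136.94, 136.94, 180, 180, 180, 180].

### API

Orientations are given as a 3x3 rotation matrix whose columns are the frame's x, y, z axes.
In Python, from rig import telemetry, get_image, camera_params, close_job, env gives the robot as it stands.
- The arm moves only by the tool apply_moves, never from a script. Its argument "motion" is a list of rows, each an object of numbers: "tx", "ty", "tz": the shift along the tool's x, y, z in cm; "turn": the turn about the tool's z in degrees; "jaw": the gripper's target within -1 to 1 (fully open at 1, half-way at 0, shut at -1). In form: [{"tx": .., "ty": .., "tz": .., "turn": .., "jaw": ..}, ...]. A call has 1 to 5 rows; each row is the pose to reach, as a shift and turn from the pose measured when the call began, along the tool's axes at that moment; what a row does not reach only later rows make up. A row lasts 1/12 s, in which the tool goes at most 41.7 mm and 7.16 degrees, less where a joint would pass 70% of its speed; a pose out of reach is approached as far as the arm can. A call with a gripper value outside its range is refused whole. The fingers move at their own pace and stop on an object; "squeeze" is the grip in N (left out, the last holds). Time passes only in rows, so rows that repeat a pose let the fingers close. It gives the time, the measured TCP pose, the force and the opening at its end, in the units of the state.
- telemetry.observe(): the state, without advancing time (a new reading comes with each control period).
- get_image(name): name is "scene" or "top" or "wrist"; returns (picture, depth): 384x512x3 uint8, red, green, blue; 384x512 float32, m along the optical axis (not along the pixel's ray), 0 where there is no reading.
- camera_params(name): a dict with "fx", "fy", "cx", "cy" (pixels), "rvec" (rotation vector, rad) and "tvec" (3), from world to camera coordinates, as OpenCV has them. Camera axes: x right, y down, z forward; pixel columns grow to the right and rows downward; lengths in m; the calibration is good to about 2 mm. The wrist camera is an equidistant fisheye: a pixel r from the principal point sees the ray r / f radians off the axis. A picture is of the moment at which its call begins: read the wrist's pose just before it. camera_params takes no time and is no camera call; for the wrist camera it gives the pose at the moment of the call.
- close_job(): hands the job in, once; it reports no verdict.
The state is a dict: "time_s": time; "q": joint angles; "qvel": joint speeds; "joint_efforts": joint torques, N m; "position": TCP position; "tool_rot": TCP orientation; "ft_force": force on the tool from outside, world axes, zero at the start; "wrist_torque": the same for the moment, N m; "grip_width": finger opening in m.
Only numpy, scipy, OpenCV 4.12 (cv2) and the standard library are available. Lean on these libraries where they do the work, as an engineer would, in place of code of your own. Each camera call takes 0.05 s, during which the arm holds its last target. There are 200 camera calls.

### The job

The bench vice has been left swung round on its swivel base with the base unlocked. Using the fingertips only, push the vice round until the slot in the rim of its swivel disc lines up with the flat lock bar, then push the bar's upturned thumb plate fully home so that the bar goes into the slot and locks the vice. Only push: do not take the vice or the bar between the fingers, and leave the loose things on the bench where they lie.

Things in the scene. Friction and masses are not known exactly. Their poses are not given: they have to be found in the camera images.
- vice (a joint): Swing of the vice about its upright axis, rad, positive anticlockwise from above. 0 = slot in line with the lock bar; starts at 0.45 to 1.25, so it must be pushed clockwise. Stops at -0.5 and 1.5. Stiff (0.6 N m, about 7 N at the jaws), stays where left, can be pushed back. Within 0.05 rad of 0 the bar's round nose finds the slot and pulls the vice into line.
- lock_bar (a joint): How far the lock bar is pushed in towards the vice, m. 0 = drawn right out, 0.030 = fully home against its stop (thumb plate at the end of the guide). Starts at 0 to 0.003. About 3 N of friction, stays where left; stopped at about 0.006 by the disc's solid rim unless the slot faces it.
- vice_axis (a point): Dark blue-grey cast bench vice, jaws 100 mm wide, 150 mm high, on a round bolted base. Point on its swivel axis at bench height; z up, x to the nose (screw end), y left; turns with the vice. In mm: fixed jaw x 14-48, y -50 to 50, z 58-150; 20 mm jaw gap above z 98; body x -85 to 30, y -35 to 35, z 60-106. It sweeps 185 about the axis. Steel swivel disc under it, 170 across, top at z 34.
- slot_mouth (a point): Middle of the mouth of the one slot in the swivel disc's rim, on the disc's top edge, 34 mm above the bench, 85 mm from the swivel axis, on the vice's right (-y) side; turns with the vice. The slot runs radially: 20 mm wide, corners rounded 5 mm, 28 mm deep, through the 14 mm thick disc. The bar has 2 mm play each side in it.
- jaw_side (a point): Middle (125 mm above the bench) of the left (+y) side face of the vice's sliding jaw, flat and upright, 28 mm wide, 58 to 148 mm above the bench; 90 mm ahead of the swivel axis and 50 mm left of it, axes as vice_axis. The jaw is 100 mm wide across y, with a like face on its right. Pushing this left face to the right turns the vice clockwise.
- nose (a point): Front of the vice's nose, 149 mm ahead of the swivel axis, 83 mm above the bench, axes as vice_axis. Nose block 46 mm long, 60 mm wide, 58 to 108 mm above the bench. Before it the screw head (26 mm long) with a sloping tommy bar, 15 mm ahead of this point, that reaches 67 mm to each side, 42 to 124 mm above the bench.
- anvil (a point): Middle of the flat steel top of the anvil at the vice's tail, 86 mm behind the swivel axis, 115 mm above the bench, axes as vice_axis. Anvil block 52 mm long, 58 mm wide, 71 to 115 mm above the bench.
- bar_nose (a point): Middle of the tip of the lock bar's round nose, on its top edge, 33 mm above the bench; 91 mm from the swivel axis when drawn out, 61 mm when home. Steel bar 16 mm wide, 12 mm thick, lying radially to the swivel axis in a guide fixed to the base: 60 mm wide, 94 to 150 mm from the axis, bolt heads up to 46 mm high.
- thumb_plate (a point): Middle of the bar's upturned steel thumb plate, 42 mm above the bench, 183 mm from the swivel axis when drawn out: 32 mm wide (x), 6 mm thick (y), 21 to 62 mm above the bench, free space outside it. +y points along the bar to the swivel axis, the way to push its outer face (y = -3 mm). The frame slides with the bar, does not turn with the vice, and is parallel to the vice's when vice is 0.
- jar: Glass jar with a steel lid, 64 mm across, 85 mm high, standing on the bench; origin under its centre. To be left alone.
- offcut: Timber offcut 85 x 63 x 38 mm lying on the bench; origin under its centre. To be left alone.
- screwdriver: Screwdriver 200 mm long, black handle 26 mm thick, lying on the bench along its x, handle to -x; origin at mid-length at bench height. To be left alone.

How it is judged:
By the outcome, as a careful person would: the job done as asked, in the order asked, and still so for the second after the job is handed in, with the robot touching nothing.
It also fails if it takes over 54 s, if anything falls off the work surface, if the arm or the gripper's body presses on something with over 40 N, if the wrist force passes 120 N, or if a joint passes its speed limit or range.

## Working session

There is one attempt and no reset: what is moved stays moved. The work goes in short steps, Python scripts to look and compute and a tool call to move; the robot and the scene stay as the last step left them, time stands still between calls to the robot, and variables do not carry over. Pictures are saved under pics/ and viewed, about 8 in all and at most 12, crops included, and the job is handed in when it is done.

Besides the shell and the picture viewer there is one more tool, called after "Request:" in YAML: its name, and indented under it one key for each argument. apply_moves: Moves the arm, as the interface text tells. Its arguments: {"type":"object","properties":{"motion":{"type":"array"},"squeeze":{"type":"number"}},"required":["motion"]}

```bash
ls; mkdir -p pics; python3 - <<'E'
from rig import telemetry,get_image,camera_params,env
import cv2,numpy as np
s=telemetry.observe();print(s['position'],s['tool_rot'],s['grip_width'],s['time_s'])
for n in('scene','top'):
    p,d=get_image(n);c=camera_params(n);print(n,c)
    cv2.imwrite(f'pics/{n}0.png',p[...,::-1]);np.save(f'pics/{n}0.npy',d)
E
```

```text
pics
[ 0.22058113 -0.50354557  0.24773131] [[ 9.16010660e-01  4.01153824e-01 -2.83845048e-04]
 [ 4.01153819e-01 -9.16009673e-01  1.37591142e-03]
 [ 2.91947318e-04 -1.37421505e-03 -9.99999013e-01]] 0.08516024857490881 0.0
scene {'fx': 453.5008090125808, 'fy': 453.5008090125808, 'cx': 252.27245997133213, 'cy': 194.14429331670254, 'rvec': array([ 0.08234417, -2.94138672,  1.09025052]), 'tvec': array([0.58045593, 0.00975816, 1.3212565 ])}
top {'fx': 414.24175630116855, 'fy': 414.24175630116855, 'cx': 259.9251099409686, 'cy': 196.95597336473972, 'rvec': array([ 1.93965971, -2.2492719 ,  0.26601498]), 'tvec': array([0.18272026, 0.57138715, 0.78294708])}
```

View pics/scene0.png

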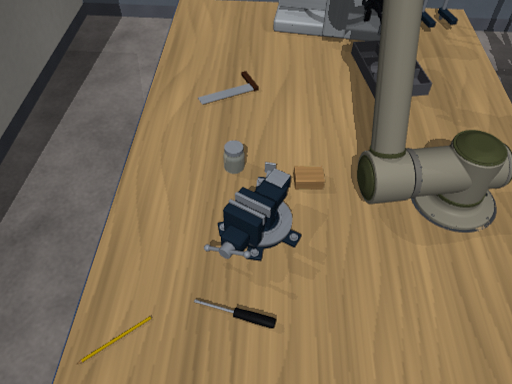

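View pics/top0.png

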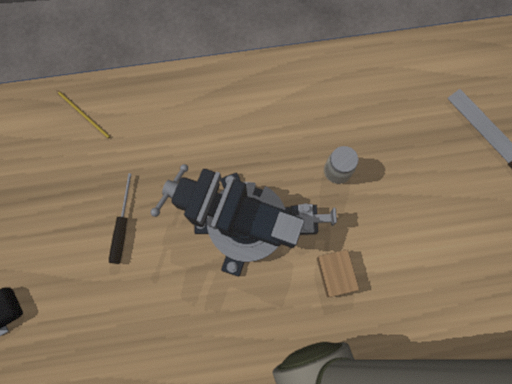

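The top view shows the vice on its disc at about (248,222), with the nose at (170,190) and the tail at (287,230). The lock-bar guide is at (305,215) and the thumb plate at (334,215). The jar is at (342,163), the offcut at (338,273) and the screwdriver at (120,220). Next I'll turn these into world points.

```bash
cat > h.py <<'E'
import cv2,numpy as np
from rig import *
def cam(n):
    c=camera_params(n);R=cv2.Rodrigues(c['rvec'])[0];return c,R,np.array(c['tvec'])
def cloud(n,d):
    c,R,t=cam(n);v,u=np.mgrid[:d.shape[0],:d.shape[1]]
    P=np.stack([(u-c['cx'])/c['fx']*d,(v-c['cy'])/c['fy']*d,d],-1)
    return (P-t)@R
def ray(n,u,v,z):
    c,R,t=cam(n);o=-R.T@t;r=R.T@np.array([(u-c['cx'])/c['fx'],(v-c['cy'])/c['fy'],1])
    return o+r*(z-o[2])/r[2]
E
python3 - <<'E'
from h import *
np.set_printoptions(precision=4,suppress=True)
d=np.load('pics/top0.npy');p=cv2.imread('pics/top0.png')
W=cloud('top',d);z=W[...,2]
print('bench z',np.median(z[200:300,140:190]))
for nm,u,v,h in [('plate',334,215,.062),('nose',168,189,.083),('anvil',288,231,.115),('jar',342,160,.085),('offcut',338,273,.038)]:
    print(nm,ray('top',u,v,h),W[v,u])
m=((z>.030)&(z<.038)); m[:, :195]=0;m[:,300:]=0;m[:170]=0;m[275:]=0
pts=W[m][:,:2]; print(len(pts))
cnt=max(cv2.findContours(m.astype('uint8'),0,1)[0],key=cv2.contourArea)
# RANSAC circle r=.085 on boundary points of the mask
Q=np.array([W[v,u,:2] for u,v in cnt[:,0]])
from scipy.optimize import least_squares
best=None
g=ray('top',248,222,.034)[:2]
r=least_squares(lambda c:np.linalg.norm(Q-c,axis=1)-.085,g,loss='cauchy',f_scale=.0015)
print('axis',r.x,(abs(r.fun)<.003).sum(),len(Q)); A=r.x
for nm,a,b in[('plate',(320,345,205,228),(.045,.07)),('jawtops',(195,245,165,245),(.14,.156)),('anv',(270,305,215,248),(.108,.12))]:
    mm=np.zeros_like(m);mm[a[2]:a[3],a[0]:a[1]]=1;mm&=(z>b[0])&(z<b[1])
    q=W[mm];c=q.mean(0);print(nm,len(q),c,'min',q.min(0),'max',q.max(0),'rel r',np.linalg.norm(c[:2]-A),'ang',np.degrees(np.arctan2(*(c[:2]-A)[::-1])))
c,R,t=cam('top')
x=cv2.resize(p[140:290,140:360],None,fx=3.6,fy=3.6,interpolation=cv2.INTER_CUBIC);cv2.imwrite('pics/crop1.png',x)
E
```

```text
bench z 0.000736778245039014
plate [ 0.5337 -0.0482  0.062 ] [ 0.5335 -0.048   0.0628]
nose [0.6328 0.2797 0.083 ] [0.6284 0.2769 0.0976]
anvil [0.507  0.0551 0.115 ] [0.5069 0.0551 0.1159]
jar [ 0.6408 -0.0815  0.085 ] [ 0.6404 -0.0813  0.0861]
offcut [ 0.418  -0.0385  0.038 ] [ 0.4179 -0.0379  0.0408]
1589
axis [0.5565 0.131 ] 95 195
plate 68 [ 0.5344 -0.0474  0.0591] min [ 0.5189 -0.0526  0.0452] max [ 0.5505 -0.0441  0.0658] rel r 0.1797338702915396 ang -97.04995648161149
jawtops 1765 [0.5829 0.1779 0.1485] min [0.5214 0.1248 0.1401] max [0.6454 0.2238 0.1543] rel r 0.05382615904907925 ang 60.65437133876369
anv 750 [0.5122 0.0569 0.1154] min [0.4794 0.022  0.1081] max [0.5429 0.0898 0.1199] rel r 0.08626341792885756 ang -120.8724768437617
```

View pics/crop1.png

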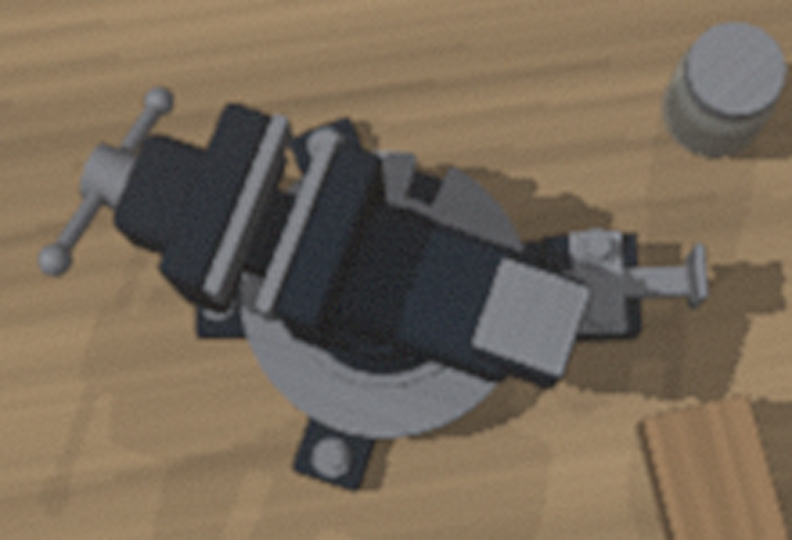

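The axis is at (0.5565, 0.131). The anvil's bearing gives a heading of 59.1°, at r = 86.3 mm (86 expected), and the plate's bearing gives a zero heading of −7°, so the vice is at about 66° (1.155 rad). The slot mark at crop (425,190) fits this. I'll write a helper that turns world goals into tool-axis moves.

```bash
cat > go.py <<'E'
import sys,numpy as np
from rig import telemetry,env
A=np.array([.5565,.131]);Z=-7.05
def rel(s,x,y,z,yaw):
    R=np.array(s['tool_rot']);d=R.T@(np.array([x,y,z])-s['position'])*100
    y0=np.degrees(np.arctan2(R[1,0],R[0,0]));return np.round(np.r_[d,-((yaw-y0+180)%360-180)],2)
def vice(th,vx,vy): # th in deg of vice
    a=np.radians(Z+th);return A+[vx*np.cos(a)-vy*np.sin(a),vx*np.sin(a)+vy*np.cos(a)]
E
python3 - <<'E'
from go import *
from h import ray
s=telemetry.observe();print(env.tip_extent)
print('slot seen',ray('top',258,193,.034),'pred',vice(66.2,0,-.085))
p=vice(66.2,.088,.106);print(p,rel(s,*p,.25,149))
E
```

```text
0.017
slot seen [0.60981737 0.09844175 0.034     ] pred [0.62947358 0.08741266]
[0.51062337 0.2609051 ] [  57.23  -58.39   -0.13 -125.35]
```

Request:
apply_moves:
  motion:
    - {"tx": 4,"ty": -1,"tz": 0,"turn": -7,"jaw": -1}
    - {"tx": 7,"ty": -4,"tz": 0,"turn": -14,"jaw": -1}
    - {"tx": 10,"ty": -7,"tz": 0,"turn": -21,"jaw": -1}
    - {"tx": 13,"ty": -10,"tz": 0,"turn": -28,"jaw": -1}
    - {"tx": 16,"ty": -13,"tz": 0,"turn": -35,"jaw": -1}

```text
time_s: 0.52
position: [0.3141, -0.3211, 0.2476]
tool_rot: [[0.515, 0.857, -0.001], [0.857, -0.515, 0.002], [0.001, -0.002, -1.0]]
ft_force: [0.1, -1.0, -0.0]
grip_width: 0.026
```

```bash
python3 - <<'E'
from go import *
s=telemetry.observe();print(s['position'],s['grip_width'],rel(s,*vice(66.2,.088,.106),.25,149))
E
```

```text
[ 0.31410052 -0.32112807  0.24764339] 0.025987207085456238 [ 60.   -13.16  -0.13 -90.03]
```

Request:
apply_moves:
  motion:
    - {"tx": 4,"ty": 0,"tz": 0,"turn": -7,"jaw": -1}
    - {"tx": 8,"ty": 0,"tz": 0,"turn": -14,"jaw": -1}
    - {"tx": 12,"ty": 0,"tz": 0,"turn": -21,"jaw": -1}
    - {"tx": 16,"ty": -1,"tz": 0,"turn": -28,"jaw": -1}
    - {"tx": 20,"ty": -2,"tz": 0,"turn": -35,"jaw": -1}

```text
time_s: 0.93
position: [0.4004, -0.1375, 0.2477]
tool_rot: [[-0.075, 0.997, -0.001], [0.997, 0.075, 0.002], [0.002, -0.001, -1.0]]
ft_force: [1.7, -0.5, 0.6]
grip_width: 0.0002
```

```bash
python3 - <<'E'
from go import *
s=telemetry.observe();print(s['position'],s['grip_width'],rel(s,*vice(66.2,.088,.106),.25,149))
E
```

```text
[ 0.4003658  -0.13753363  0.24774833] 0.0002004671822612635 [ 38.9   13.99  -0.14 -54.69]
```

Request:
apply_moves:
  motion:
    - {"tx": 4,"ty": 1,"tz": 0,"turn": -7,"jaw": -1}
    - {"tx": 8,"ty": 2,"tz": 0,"turn": -14,"jaw": -1}
    - {"tx": 12,"ty": 3,"tz": 0,"turn": -21,"jaw": -1}
    - {"tx": 16,"ty": 4,"tz": 0,"turn": -28,"jaw": -1}
    - {"tx": 20,"ty": 5,"tz": 0,"turn": -35,"jaw": -1}

```text
time_s: 1.35
position: [0.4349, 0.0678, 0.2481]
tool_rot: [[-0.638, 0.77, -0.001], [0.77, 0.638, 0.002], [0.002, 0.001, -1.0]]
ft_force: [1.1, -1.0, 0.7]
grip_width: 0.0002
```

```bash
python3 - <<'E'
from go import *
s=telemetry.observe();print(s['position'],s['grip_width'],rel(s,*vice(66.2,.088,.106),.25,149))
E
```

```text
[0.43488138 0.067806   0.24810638] 0.00023790621816086505 [ 10.04  18.15  -0.15 -19.35]
```

Request:
apply_moves:
  motion:
    - {"tx": 2,"ty": 3.6,"tz": 0,"turn": -4,"jaw": -1}
    - {"tx": 4,"ty": 7.2,"tz": 0,"turn": -8,"jaw": -1}
    - {"tx": 6,"ty": 10.9,"tz": 0,"turn": -12,"jaw": -1}
    - {"tx": 8,"ty": 14.5,"tz": 0,"turn": -16,"jaw": -1}
    - {"tx": 10,"ty": 18.1,"tz": 0,"turn": -19.3,"jaw": -1}

```text
time_s: 1.77
position: [0.5104, 0.2622, 0.2482]
tool_rot: [[-0.859, 0.512, -0.002], [0.512, 0.859, 0.002], [0.002, 0.001, -1.0]]
ft_force: [1.2, -0.9, 0.9]
grip_width: -0.0002
```

```bash
python3 - <<'E'
from go import *
s=telemetry.observe();print(s['position'],rel(s,*vice(66.2,.088,.106),.122,149))
E
```

```text
[0.51038018 0.26223816 0.24816676] [-0.12 -0.11 12.62  0.17]
```

Request:
apply_moves:
  motion:
    - {"tx": 0,"ty": 0,"tz": 3.5,"turn": 0,"jaw": -1}
    - {"tx": 0,"ty": 0,"tz": 7,"turn": 0,"jaw": -1}
    - {"tx": 0,"ty": 0,"tz": 10,"turn": 0,"jaw": -1}
    - {"tx": -0.1,"ty": -0.1,"tz": 12,"turn": 0,"jaw": -1}
    - {"tx": -0.1,"ty": -0.1,"tz": 12.6,"turn": 0,"jaw": -1}

```text
time_s: 2.18
position: [0.5089, 0.2606, 0.1185]
tool_rot: [[-0.859, 0.512, -0.008], [0.512, 0.859, 0.0], [0.007, -0.004, -1.0]]
ft_force: [-1.1, -0.7, 0.2]
grip_width: -0.0003
```

Request:
apply_moves:
  motion:
    - {"tx": -1,"ty": 0,"tz": 0,"turn": 0,"jaw": -1}
    - {"tx": -2,"ty": 0,"tz": 0,"turn": 0,"jaw": -1}
    - {"tx": -3,"ty": 0,"tz": 0,"turn": 0,"jaw": -1}
    - {"tx": -3.6,"ty": 0,"tz": 0,"turn": 0,"jaw": -1}
    - {"tx": -4.2,"ty": 0,"tz": 0,"turn": 0,"jaw": -1}

```text
time_s: 2.6
position: [0.545, 0.2394, 0.1191]
tool_rot: [[-0.858, 0.513, -0.009], [0.513, 0.859, 0.002], [0.009, -0.003, -1.0]]
ft_force: [-10.5, 10.1, 2.3]
grip_width: 0.0001
```

```bash
python3 - <<'E'
from go import *
s=telemetry.observe();print(s['position'],s['ft_force'])
for t in (66,60,55,50,45,40):print(t,rel(s,*vice(t,.088,.061),.122,t+82.95))
E
```

```text
[0.54498766 0.23944829 0.11912964] [-10.45175048  10.1217002    2.25639931]
66 [-0.48  0.1  -0.29  0.2 ]
60 [-1.43  0.69 -0.3   6.2 ]
55 [-2.27  1.1  -0.31 11.2 ]
50 [-3.14  1.43 -0.32 16.2 ]
45 [-4.04  1.69 -0.33 21.2 ]
40 [-4.96  1.87 -0.34 26.2 ]
```

Contact is felt about 4 mm earlier than expected, so I'll use a 65 mm offset. Now pushing along the arc.

Request:
apply_moves:
  motion:
    - {"tx": -0.7,"ty": 0.4,"tz": 0,"turn": 4,"jaw": -1}
    - {"tx": -1.3,"ty": 0.8,"tz": 0,"turn": 8,"jaw": -1}
    - {"tx": -2.0,"ty": 1.15,"tz": 0,"turn": 12,"jaw": -1}
    - {"tx": -2.7,"ty": 1.45,"tz": 0,"turn": 16,"jaw": -1}
    - {"tx": -3.4,"ty": 1.7,"tz": 0,"turn": 20,"jaw": -1}

```text
time_s: 3.02
position: [0.5823, 0.2372, 0.1192]
tool_rot: [[-0.629, 0.777, -0.012], [0.777, 0.629, 0.004], [0.011, -0.007, -1.0]]
ft_force: [-6.5, 5.6, -0.6]
grip_width: -0.0001
```

```bash
python3 - <<'E'
from go import *
s=telemetry.observe();print(s['position'],s['ft_force'])
for t in (50,45,40,35,30,25):print(t,rel(s,*vice(t,.088,.065),.12,t+82.95))
E
```

```text
[0.58225491 0.23721232 0.11923289] [-6.51621972  5.5834306  -0.62725795]
50 [ 0.46 -0.36 -0.07 -3.98]
45 [-0.29  0.23 -0.08  1.02]
40 [-1.1   0.75 -0.09  6.02]
35 [-1.94  1.2  -0.11 11.02]
30 [-2.82  1.57 -0.12 16.02]
25 [-3.73  1.86 -0.13 21.02]
```

Request:
apply_moves:
  motion:
    - {"tx": -0.7,"ty": 0.5,"tz": 0,"turn": 4,"jaw": -1}
    - {"tx": -1.4,"ty": 0.9,"tz": 0,"turn": 8,"jaw": -1}
    - {"tx": -2.2,"ty": 1.3,"tz": 0,"turn": 12.5,"jaw": -1}
    - {"tx": -2.9,"ty": 1.6,"tz": 0,"turn": 16.5,"jaw": -1}
    - {"tx": -3.7,"ty": 1.85,"tz": 0,"turn": 21,"jaw": -1}

```text
time_s: 3.43
position: [0.6198, 0.2213, 0.1194]
tool_rot: [[-0.306, 0.952, -0.013], [0.952, 0.306, 0.007], [0.01, -0.011, -1.0]]
ft_force: [-6.2, 7.3, -0.2]
grip_width: -0.0
```

```bash
python3 - <<'E'
from go import *
s=telemetry.observe();print(s['position'],s['ft_force'])
for t in (25,20,15,10,7,4):print(t,rel(s,*vice(t,.088,.065),.12,t+82.95))
E
```

```text
[0.61975797 0.22126674 0.11936371] [-6.1797356   7.32300876 -0.23526831]
25 [-0.14 -0.   -0.07 -0.13]
20 [-0.93  0.53 -0.08  4.87]
15 [-1.76  1.   -0.09  9.87]
10 [-2.63  1.39 -0.11 14.87]
7 [-3.17  1.58 -0.11 17.87]
4 [-3.72  1.75 -0.12 20.87]
```

Pushing on to about 7°, then checking with the camera.

Request:
apply_moves:
  motion:
    - {"tx": -0.8,"ty": 0.4,"tz": 0,"turn": 4,"jaw": -1}
    - {"tx": -1.5,"ty": 0.85,"tz": 0,"turn": 8,"jaw": -1}
    - {"tx": -2.1,"ty": 1.15,"tz": 0,"turn": 12,"jaw": -1}
    - {"tx": -2.7,"ty": 1.4,"tz": 0,"turn": 15,"jaw": -1}
    - {"tx": -3.1,"ty": 1.55,"tz": 0,"turn": 17.5,"jaw": -1}

```text
time_s: 3.85
position: [0.6446, 0.197, 0.1198]
tool_rot: [[-0.003, 1.0, -0.012], [1.0, 0.003, 0.009], [0.009, -0.012, -1.0]]
ft_force: [-1.6, 7.0, 0.1]
grip_width: 0.0001
```

```bash
python3 - <<'E'
from go import *
from h import *
s=telemetry.observe();print(s['position'],s['ft_force'])
p,d=get_image('top')
for t in (10,7,4,0):print(t,rel(s,*vice(t,.088,.065),.12,t+82.95))
W=cloud('top',d);z=W[...,2]
for u0,nm in((0,'anv'),):
    # anvil top: z .108-.12 within 50mm of r=.086 tail side
    q=W[(z>.108)&(z<.12)&(abs(np.hypot(W[...,0]-A[0],W[...,1]-A[1])-.086)<.035)&(W[...,0]<.51)]
    c=np.median(q,0);print(len(q),q.mean(0),q.min(0),q.max(0),np.degrees(np.arctan2(*(q.mean(0)[:2]-A)[::-1]))%360-180+7.05)
cv2.imwrite('pics/top1.png',cv2.resize(p[110:300,120:370],None,fx=3.1,fy=3.1,interpolation=cv2.INTER_CUBIC)[...,::-1])
E
```

```text
[0.64462201 0.19697359 0.11975342] [-1.57364723  7.00598685  0.13467021]
10 [ 0.35 -0.36 -0.02 -2.77]
7 [-0.1  -0.01 -0.03  0.23]
4 [-0.58  0.32 -0.03  3.23]
0 [-1.23  0.71 -0.04  7.23]
164 [0.47347888 0.10781489 0.11415429] [0.4448013  0.1018744  0.10802664] [0.50556537 0.11588713 0.11993065] 22.653326763046852
```

View pics/top1.png

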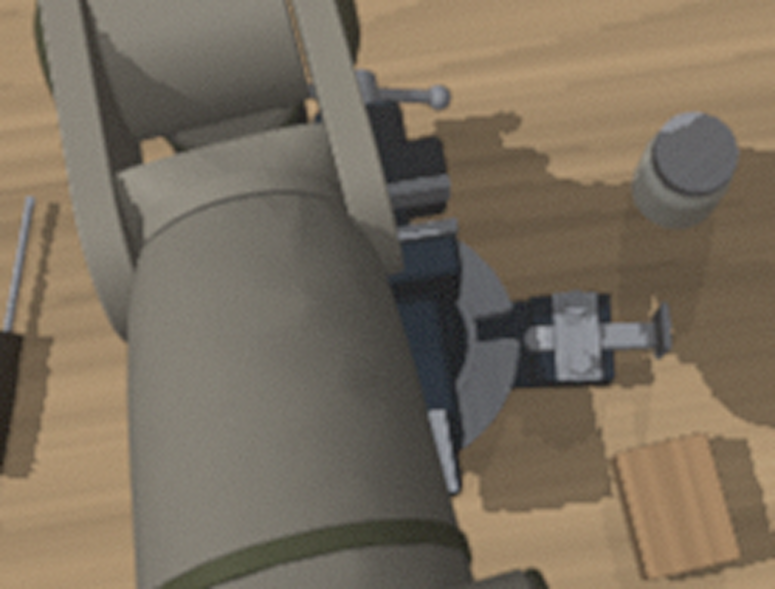

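The slot at crop (495,328) is nearly in line with the bar at crop (540,337), a few degrees short. I'll measure both bearings by polar unwrap.

```bash
cat > slot.py <<'E'
from go import *
from h import *
def run(p):
    c,R,t=cam('top');g=cv2.cvtColor(p,cv2.COLOR_RGB2GRAY)
    a=np.radians(np.arange(-125,-75,.5))
    def prof(r,z):
        P=np.c_[A[0]+r*np.cos(a),A[1]+r*np.sin(a),np.full_like(a,z)]@R.T+t
        u=(P[:,:2]/P[:,2:]*c['fx']+[c['cx'],c['cy']]).astype('float32')
        return cv2.remap(g,u[None],None,cv2.INTER_LINEAR)[0].astype(int)
    for r,z in((.070,.034),(.075,.034),(.080,.034),(.155,.033),(.160,.033),(.165,.033)):print(r,' '.join(map(str,prof(r,z)[::2])))
E
python3 - <<'E'
from slot import *
p,d=get_image('top');run(p)
E
```

```text
0.07 96 95 94 95 95 94 95 95 95 94 95 97 96 95 95 94 94 95 97 97 96 96 97 98 95 88 72 51 44 40 42 43 42 41 39 38 37 40 44 51 62 76 88 100 102 101 100 100 100 99
0.075 97 96 95 94 94 95 94 93 94 95 97 97 97 97 96 97 97 97 97 97 98 98 98 97 95 90 77 59 47 39 42 42 41 39 38 39 39 40 45 51 58 70 85 94 99 99 99 100 99 98
0.08 96 95 93 98 99 99 99 98 97 97 97 97 98 98 98 97 97 97 97 97 98 98 96 97 98 97 89 75 56 43 42 40 39 42 42 41 42 41 39 51 66 83 94 102 102 100 98 98 98 98
0.155 99 111 129 137 147 147 146 150 151 149 148 144 141 141 143 121 90 88 87 93 93 97 100 100 92 113 141 143 141 141 144 122 96 95 96 95 95 93 90 89 92 92 92 95 90 87 91 95 97 99
0.16 133 146 147 146 146 146 146 147 150 150 148 145 142 142 138 106 90 89 90 91 93 94 98 98 94 111 140 141 140 142 140 112 89 90 90 89 86 85 84 86 88 89 94 92 90 91 90 98 99 99
0.165 146 148 148 146 146 147 147 147 147 149 151 149 143 143 142 124 97 91 89 88 90 93 97 98 93 102 138 143 142 142 141 108 90 91 89 87 85 85 83 84 84 84 84 85 82 85 93 97 99 99
```

Slot bearing is −91.4° and bar bearing −96.8°, so 5.4° remain.

Request:
apply_moves:
  motion:
    - {"tx": -0.3,"ty": 0.15,"tz": 0,"turn": 2,"jaw": -1}
    - {"tx": -0.6,"ty": 0.3,"tz": 0,"turn": 4,"jaw": -1}
    - {"tx": -0.9,"ty": 0.45,"tz": 0,"turn": 5.5,"jaw": -1}
    - {"tx": -1.0,"ty": 0.5,"tz": 0,"turn": 5.5,"jaw": -1}

```text
time_s: 4.28
position: [0.6506, 0.1868, 0.1204]
tool_rot: [[0.091, 0.996, -0.01], [0.996, -0.091, 0.009], [0.009, -0.01, -1.0]]
ft_force: [0.8, 6.3, -1.1]
grip_width: 0.0
```

```bash
python3 - <<'E'
from slot import *
s=telemetry.observe();print(s['position'],s['ft_force'])
p,d=get_image('top');run(p)
for t in (4,2,0,-2):print(t,rel(s,*vice(t,.088,.065),.12,t+82.95))
E
```

```text
[0.65064189 0.18681491 0.12035663] [ 0.8116635   6.33163763 -1.08545297]
0.07 94 94 94 96 96 94 92 94 95 96 95 94 94 95 96 96 95 97 100 96 88 64 41 39 38 39 40 42 41 39 40 41 45 51 57 71 88 98 105 101 99 99 98 95 96 98 99 99 98 97
0.075 94 95 95 96 97 96 96 96 98 99 98 97 95 95 97 98 99 99 101 103 95 78 47 40 39 40 42 43 44 45 42 41 40 50 62 76 87 98 99 98 97 97 98 99 100 99 99 98 98 100
0.08 98 100 100 98 98 97 97 97 97 97 97 95 95 98 97 95 95 97 100 103 99 88 57 41 36 38 39 40 42 43 43 42 43 51 59 70 83 93 100 98 97 97 97 98 99 99 99 98 98 98
0.155 147 142 141 144 146 147 145 146 150 150 146 144 141 142 141 120 92 89 87 91 90 97 101 98 90 112 138 140 141 139 142 121 96 95 95 94 96 96 91 88 91 90 90 103 100 88 92 94 96 97
0.16 148 148 144 145 146 146 146 146 146 151 148 146 140 142 137 105 88 88 88 90 92 92 97 99 91 111 139 142 141 140 140 111 89 91 90 89 83 86 87 87 87 88 98 122 120 92 90 96 96 97
0.165 145 149 147 146 144 147 145 146 147 148 150 149 141 140 142 124 98 91 89 89 90 93 99 98 92 101 137 140 140 140 139 108 89 90 89 86 85 83 83 83 85 83 104 122 100 84 93 97 100 99
4 [ 0.41 -0.32  0.04 -2.18]
2 [ 0.11 -0.09  0.04 -0.18]
0 [-0.2   0.14  0.03  1.82]
-2 [-0.52  0.35  0.03  3.82]
```

Slot is at 28.0 and bar at 28.2 (1° bins from −125°), so they line up within about 0.3°. Backing off and lifting.

Request:
apply_moves:
  motion:
    - {"tx": 2,"ty": 0,"tz": 0,"turn": 0,"jaw": -1}
    - {"tx": 4,"ty": 0,"tz": 0,"turn": 0,"jaw": -1}
    - {"tx": 4,"ty": 0,"tz": -4,"turn": 0,"jaw": -1}
    - {"tx": 4,"ty": 0,"tz": -8,"turn": 0,"jaw": -1}
    - {"tx": 4,"ty": 0,"tz": -12,"turn": 0,"jaw": -1}

```text
time_s: 4.75
position: [0.6553, 0.2253, 0.2429]
tool_rot: [[0.089, 0.996, -0.009], [0.996, -0.089, 0.009], [0.008, -0.01, -1.0]]
ft_force: [0.5, -0.4, 0.5]
grip_width: 0.0
```

```bash
python3 - <<'E'
from slot import *
s=telemetry.observe();print(s['position'],s['ft_force'])
p,d=get_image('top');run(p)
print(rel(s,*vice(0,0,-.231),.25,83))
cv2.imwrite('pics/top2.png',cv2.resize(p[110:300,120:370],None,fx=3.1,fy=3.1,interpolation=cv2.INTER_CUBIC)[...,::-1])
E
```

```text
[0.6552934  0.22528237 0.24285592] [ 0.48829654 -0.3558621   0.50042744]
0.07 102 99 97 99 100 99 99 99 98 97 98 100 100 100 99 100 100 103 107 102 92 69 46 40 38 42 43 43 41 40 42 44 46 52 61 75 91 100 107 105 103 102 102 101 101 102 102 103 103 103
0.075 97 97 97 99 100 100 101 100 101 102 102 101 100 100 99 100 101 102 104 105 96 79 51 45 42 40 40 42 43 43 39 40 44 52 63 80 93 102 103 103 105 104 101 102 104 104 103 102 102 103
0.08 100 101 102 102 102 100 99 99 100 99 100 101 100 99 100 100 99 100 101 103 99 88 58 44 43 40 40 43 45 46 44 43 44 49 62 77 89 98 104 101 101 103 103 103 103 102 99 101 102 102
0.155 152 150 148 149 152 152 151 155 156 156 153 146 146 148 148 125 96 93 90 96 95 100 104 101 94 117 144 146 146 146 147 123 99 101 99 98 98 98 92 93 96 95 97 94 98 94 93 97 99 101
0.16 151 151 150 149 151 153 152 152 153 158 155 149 146 147 142 111 93 95 94 93 93 98 102 100 97 113 143 147 147 144 145 117 93 94 95 90 88 89 89 90 90 91 96 96 94 92 94 99 104 103
0.165 151 154 151 151 150 152 152 152 151 155 157 154 149 147 149 131 101 94 93 94 95 97 102 103 94 105 142 147 147 145 145 111 93 94 94 92 89 87 88 86 89 88 88 87 86 89 98 100 100 103
[-33.35  -9.8   -0.88   1.91]
```

The vice stayed in line. Now moving over to the outside of the plate.

Request:
apply_moves:
  motion:
    - {"tx": -3.8,"ty": -1.1,"tz": -0.5,"turn": 0,"jaw": -1}
    - {"tx": -7.6,"ty": -2.2,"tz": -0.8,"turn": 1,"jaw": -1}
    - {"tx": -11.4,"ty": -3.3,"tz": -0.8,"turn": 1.9,"jaw": -1}
    - {"tx": -15.2,"ty": -4.4,"tz": -0.8,"turn": 1.9,"jaw": -1}
    - {"tx": -19,"ty": -5.5,"tz": -0.8,"turn": 1.9,"jaw": -1}

```text
time_s: 5.22
position: [0.5846, 0.0391, 0.2591]
tool_rot: [[0.121, 0.993, 0.007], [0.993, -0.121, 0.01], [0.011, 0.006, -1.0]]
ft_force: [0.6, -0.6, 0.2]
grip_width: 0.0003
```

```bash
python3 - <<'E'
from go import *
s=telemetry.observe();print(s['position'],rel(s,*vice(0,0,-.231),.25,83))
E
```

```text
[0.58464262 0.03908551 0.2591286 ] [-14.33  -3.95   0.73   0.06]
```

Request:
apply_moves:
  motion:
    - {"tx": -3.8,"ty": -1.0,"tz": 0.2,"turn": 0,"jaw": -1}
    - {"tx": -7.6,"ty": -2.1,"tz": 0.4,"turn": 0,"jaw": -1}
    - {"tx": -11.4,"ty": -3.1,"tz": 0.6,"turn": 0,"jaw": -1}
    - {"tx": -14.4,"ty": -3.95,"tz": 0.7,"turn": 0,"jaw": -1}
    - {"tx": -14.4,"ty": -3.95,"tz": 0.7,"turn": 0,"jaw": -1}

```text
time_s: 5.63
position: [0.5264, -0.1038, 0.2507]
tool_rot: [[0.125, 0.992, 0.008], [0.992, -0.125, 0.008], [0.009, 0.006, -1.0]]
ft_force: [0.7, 0.1, 0.3]
grip_width: -0.0001
```

```bash
python3 - <<'E'
from slot import *
s=telemetry.observe();print(s['position'],rel(s,*vice(0,0,-.231),.055,83))
p,d=get_image('scene');
cv2.imwrite('pics/sc2.png',cv2.resize(p[110:310,170:370],None,fx=3,fy=3,interpolation=cv2.INTER_CUBIC)[...,::-1])
E
```

```text
[ 0.52643295 -0.10382259  0.25069299] [ 0.39 -0.03 19.57 -0.18]
```

View pics/sc2.png

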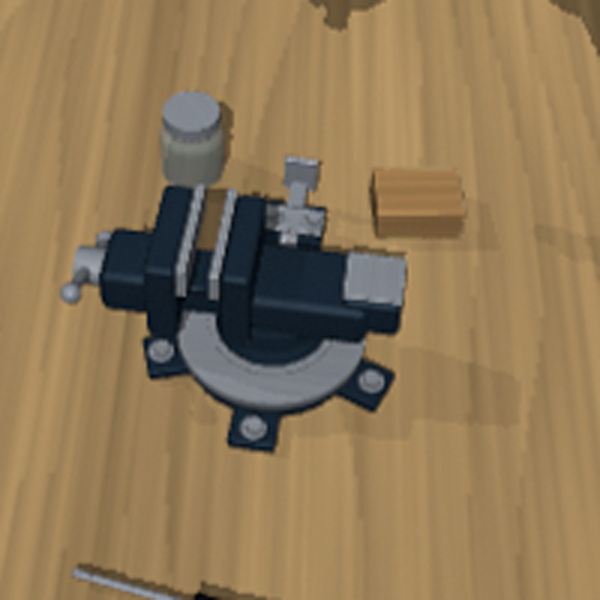

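The vice is square with the bar. The plate is at crop (302,172), and the jar and offcut are undisturbed. Descending outside the plate.

Request:
apply_moves:
  motion:
    - {"tx": 0,"ty": 0,"tz": 4,"turn": 0,"jaw": -1}
    - {"tx": 0,"ty": 0,"tz": 8,"turn": 0,"jaw": -1}
    - {"tx": 0,"ty": 0,"tz": 12,"turn": 0,"jaw": -1}
    - {"tx": 0,"ty": 0,"tz": 16,"turn": 0,"jaw": -1}
    - {"tx": 0,"ty": 0,"tz": 19,"turn": 0,"jaw": -1}

```text
time_s: 6.1
position: [0.5286, -0.0989, 0.0586]
tool_rot: [[0.122, 0.992, 0.007], [0.992, -0.122, 0.01], [0.011, 0.006, -1.0]]
ft_force: [0.6, -0.2, -0.5]
grip_width: 0.0001
```

```bash
python3 - <<'E'
from slot import *
s=telemetry.observe();print(s['position'],s['ft_force'])
for r in(.201,.185,.171,.165):print(r,rel(s,*vice(0,0,-r),.052,83))
p,d=get_image('top')
cv2.imwrite('pics/top3.png',cv2.resize(p[110:310,220:420],None,fx=3,fy=3,interpolation=cv2.INTER_CUBIC)[...,::-1])
E
```

```text
[ 0.52856724 -0.09888316  0.05855788] [ 0.62571103 -0.20009358 -0.48336136]
0.201 [ 3.05 -0.05  0.69 -0.03]
0.185 [ 4.65 -0.05  0.71 -0.03]
0.171 [ 6.05 -0.05  0.72 -0.03]
0.165 [ 6.65 -0.05  0.73 -0.03]
```

View pics/top3.png

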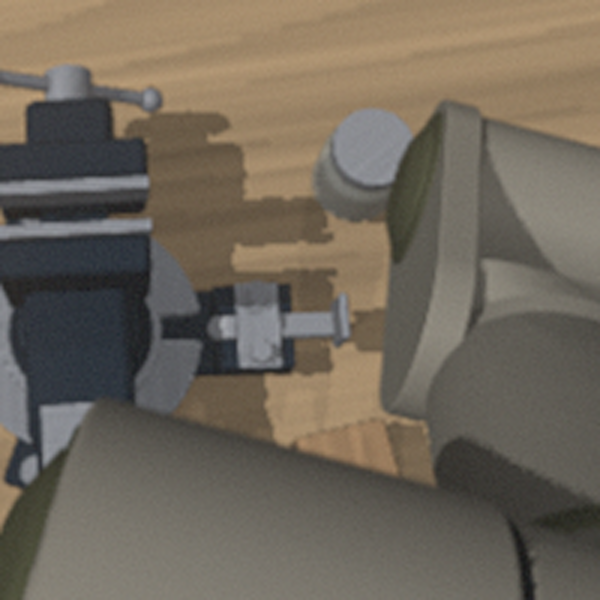

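The fingers are outside the plate, with nothing in the way. Advancing to contact.

Request:
apply_moves:
  motion:
    - {"tx": 0.8,"ty": 0,"tz": 0.5,"turn": 0,"jaw": -1}
    - {"tx": 1.6,"ty": 0,"tz": 0.7,"turn": 0,"jaw": -1}
    - {"tx": 2.4,"ty": 0,"tz": 0.7,"turn": 0,"jaw": -1}
    - {"tx": 3.0,"ty": 0,"tz": 0.7,"turn": 0,"jaw": -1}
    - {"tx": 3.6,"ty": 0,"tz": 0.7,"turn": 0,"jaw": -1}

```text
time_s: 6.57
position: [0.5318, -0.0615, 0.0491]
tool_rot: [[0.122, 0.993, 0.003], [0.993, -0.122, 0.012], [0.012, 0.001, -1.0]]
ft_force: [-0.6, -1.9, 1.4]
grip_width: -0.0
```

Request:
apply_moves:
  motion:
    - {"tx": 0.5,"ty": 0,"tz": 0,"turn": 0,"jaw": -1}
    - {"tx": 1.0,"ty": 0,"tz": 0,"turn": 0,"jaw": -1}
    - {"tx": 1.4,"ty": 0,"tz": 0,"turn": 0,"jaw": -1}
    - {"tx": 1.7,"ty": 0,"tz": 0,"turn": 0,"jaw": -1}
    - {"tx": 2.0,"ty": 0,"tz": 0,"turn": 0,"jaw": -1}

```text
time_s: 6.98
position: [0.5346, -0.0416, 0.0498]
tool_rot: [[0.122, 0.993, 0.004], [0.992, -0.122, 0.012], [0.012, 0.002, -1.0]]
ft_force: [-0.7, -3.1, 1.7]
grip_width: 0.0001
```

```bash
python3 - <<'E'
from slot import *
s=telemetry.observe();print(s['position'],s['ft_force'])
for r in(.171,.165):print(r,rel(s,*vice(0,0,-r),.052,83))
E
```

```text
[ 0.53460956 -0.04158303  0.04978323] [-0.74915626 -3.12051705  1.69718165]
0.171 [ 0.3   0.06 -0.22  0.01]
0.165 [ 0.9   0.06 -0.21  0.01]
```

Request:
apply_moves:
  motion:
    - {"tx": 0.2,"ty": 0,"tz": 0,"turn": 0,"jaw": -1}
    - {"tx": 0.3,"ty": 0,"tz": 0,"turn": 0,"jaw": -1}
    - {"tx": 0.4,"ty": 0,"tz": 0,"turn": 0,"jaw": -1}
    - {"tx": 0.5,"ty": 0,"tz": 0,"turn": 0,"jaw": -1}

```text
time_s: 7.32
position: [0.5352, -0.0366, 0.0498]
tool_rot: [[0.122, 0.993, 0.003], [0.992, -0.122, 0.012], [0.012, 0.002, -1.0]]
ft_force: [-1.4, -3.0, 1.4]
grip_width: -0.0
```

```bash
python3 - <<'E'
from slot import *
s=telemetry.observe();print(s['position'],s['ft_force'],(np.array(s['position'][:2])-A)@[np.sin(np.radians(-Z)),np.cos(np.radians(Z))])
E
```

```text
[ 0.53518934 -0.03664503  0.04980315] [-1.38405611 -2.96691288  1.36170746] -0.16899310888195643
```

Request:
apply_moves:
  motion:
    - {"tx": 0.15,"ty": 0,"tz": 0,"turn": 0,"jaw": -1}
    - {"tx": 0.3,"ty": 0,"tz": 0,"turn": 0,"jaw": -1}
    - {"tx": 0.4,"ty": 0,"tz": 0,"turn": 0,"jaw": -1}

```text
time_s: 7.57
position: [0.5356, -0.0336, 0.0499]
tool_rot: [[0.121, 0.993, 0.003], [0.993, -0.121, 0.009], [0.01, 0.002, -1.0]]
ft_force: [-3.5, -14.7, 1.6]
grip_width: 0.0001
```

Request:
apply_moves:
  motion:
    - {"tx": 0.1,"ty": 0,"tz": 0,"turn": 0,"jaw": -1}
    - {"tx": 0.2,"ty": 0,"tz": 0,"turn": 0,"jaw": -1}

```text
time_s: 7.73
position: [0.5356, -0.0335, 0.0499]
tool_rot: [[0.12, 0.993, 0.002], [0.993, -0.12, 0.005], [0.006, 0.001, -1.0]]
ft_force: [-7.0, -20.8, 2.0]
grip_width: -0.0002
```

It stopped firmly at r ≈ 166 mm with 21 N, which matches the plate fully home. Backing away and up.

Request:
apply_moves:
  motion:
    - {"tx": -2,"ty": 0,"tz": 0,"turn": 0,"jaw": -1}
    - {"tx": -5,"ty": 0,"tz": 0,"turn": 0,"jaw": -1}
    - {"tx": -6,"ty": 0,"tz": -4,"turn": 0,"jaw": -1}
    - {"tx": -6,"ty": 0,"tz": -8,"turn": 0,"jaw": -1}
    - {"tx": -6,"ty": 0,"tz": -12,"turn": 0,"jaw": -1}

```text
time_s: 8.15
position: [0.5276, -0.0939, 0.1707]
tool_rot: [[0.122, 0.993, 0.001], [0.993, -0.122, 0.007], [0.007, -0.0, -1.0]]
ft_force: [0.9, 0.5, -0.0]
grip_width: 0.0002
```

Request:
apply_moves:
  motion:
    - {"tx": -4,"ty": 0,"tz": -3,"turn": 0,"jaw": -1}
    - {"tx": -8,"ty": 0,"tz": -5,"turn": 0,"jaw": -1}
    - {"tx": -12,"ty": 0,"tz": -7,"turn": 0,"jaw": -1}
    - {"tx": -14,"ty": 0,"tz": -8,"turn": 0,"jaw": -1}
    - {"tx": -14,"ty": 0,"tz": -8,"turn": 0,"jaw": -1}

```text
time_s: 8.57
position: [0.5106, -0.2385, 0.2524]
tool_rot: [[0.126, 0.992, 0.005], [0.992, -0.126, 0.003], [0.004, 0.005, -1.0]]
ft_force: [0.4, -0.5, -0.3]
grip_width: -0.0002
```

```bash
python3 - <<'E'
from slot import *
s=telemetry.observe();print(s['position'],s['ft_force'])
p,d=get_image('top');W=cloud('top',d);z=W[...,2]
m=np.zeros(z.shape,bool);m[200:232,305:345]=1
m&=(z>.05)&(z<.068);q=W[m];print('plate',len(q),q.mean(0),np.linalg.norm(q.mean(0)[:2]-A))
q=W[(z>.108)&(z<.12)&(np.hypot(*(W[...,:2]-A-(vice(0,-.086,0)-A)).transpose(2,0,1))<.045)]
print('anvil',len(q),q.mean(0),'vice deg',np.degrees(np.arctan2(*(A-q.mean(0)[:2])[::-1]))-Z)
for nm,u,v in[('jar',342,160),('offcut',338,273)]:print(nm,W[v,u])
cv2.imwrite('pics/top4.png',cv2.resize(p[110:310,140:380],None,fx=3,fy=3,interpolation=cv2.INTER_CUBIC)[...,::-1])
E
```

```text
[ 0.51062576 -0.23851556  0.25236706] [ 0.42747961 -0.48756634 -0.3186091 ]
plate 56 [ 0.53806314 -0.01941144  0.06075447] 0.1515371885928198
anvil 861 [0.47079376 0.13967213 0.11520482] vice deg 1.2722310518795465
jar [ 0.64054255 -0.08132769  0.08577849]
offcut [ 0.41806853 -0.03877819  0.03628588]
```

View pics/top4.png

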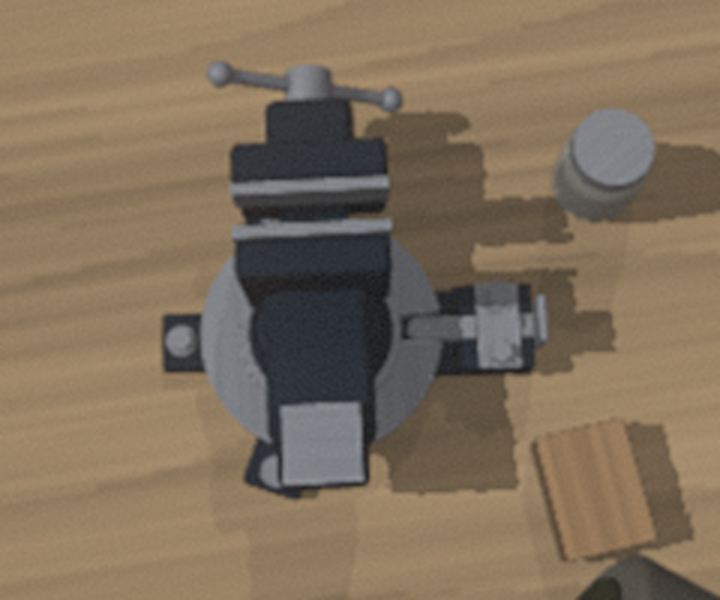

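The bar lies inside the slot (crop 405–465, 327) with the plate against the guide at (540,320). The jar and offcut readings haven't changed, and the robot is clear. Handing in.

```bash
python3 -c "
from rig import close_job
print(close_job())"
```

```text
the job is handed in; nothing more can be done
None
```

I pushed the vice about 66° clockwise with the closed fingertips on the sliding jaw's left face. I then backed off and pushed the thumb plate in until it stopped, and handed the job in with the arm clear. No verdict is reported.

**What the last checks showed**
- **Slot alignment before locking:** slot and bar lined up within about 0.3°, against a tolerance of about 2.9°.
- **Bar home:** it ran past the 6 mm rim stop at about 3 N, then stopped firmly at 21 N. In the images the plate travelled about 28 mm, which fits a start 0–3 mm in, and the bar lies in the slot with the plate against the guide.
- **Loose things:** the jar's and offcut's positions had not changed. I did not re-measure the screwdriver; the arm's path stayed clear of it.
- **Limits:** it took about 9 s in all, and the highest wrist force I read was about 22 N.

**Checks that disagreed**
- The final vice angle from the anvil came out at 1.3° rather than 0. I put that down to error in my axis and calibration estimates, since the bar was in the slot.
- Contact with the jaw came about 4 mm earlier than I expected, so I adjusted the push path for it.

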